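Slide the treat jar over the tray lip, bed it, and shut the tray

ROBOT

A 6-joint arm with a two-finger parallel gripper is mounted at the origin on the work surface. World frame = base frame: x ahead of the robot, y to its left, z up, the work surface at z = 0. Lengths are in m, angles in degrees, forces in N, time in s.
With the tool pointing down it reaches from about 0.4 to 0.825 m from the base axis. Payload 7 kg.
Tool frame: the origin (TCP) lies at the very end of the fingers, on their centre line; the grasp point (between the pads) lies 19 mm behind it (ctrl.grip_point_offset is the distance from the TCP to the grasp point, in m); x points along the fingers, z is the direction in which the jaws open and shut, and the axes are right-handed (so a half turn about x gives the same grasp; the last joint's range is limited). The gripper opens to 88 mm and grips with 3 to 60 N. Pads are 19 mm wide; open, the fingers measure 130 mm over their backs; the gripper's body (78 mm by 193 mm) begins 47 mm behind the grasp point.
Start: joints at [89.043, 20.546, 0.682, 0, -70.136, -16.507], TCP at [0.203, 0.644, 0.227] pointing down, gripper open.
Joint ranges: [-176.03, 176.03], [-82.01, 121.73], [-58.28, 71.71], [-173.87, 95.51], [-174.79, -0.11], [-173.66, 173.66]. Speed limits (degrees/s): [136.94, 136.94, 172.46, 180, 180, 180].

INTERFACE

Orientations are given as [roll, pitch, yaw] about the fixed x, y, z axes, in that order (R = Rz(yaw) Ry(pitch) Rx(roll)).
In Python, from plant import get_obs, snapshot, calibration, close_job, ctrl gives the robot as it stands.
- The arm moves only by the tool move_arm, never from a script. Its argument "commands" is a list that holds one entry, the list of rows, each a list of 4 numbers: the shift along the tool's x, y, z in cm, then the turn about the tool's x in rad. In form: [[[dx, dy, dz, spin], ...]]. A call has 1 to 8 rows; each row shifts and turns the commanded pose from where the row before left it, along the tool's axes as they then stand; what a row does not reach is not made up. A row lasts 1/10 s, in which the tool goes at most 50 mm and 8.59 degrees, less where a joint would pass 70% of its speed; a pose out of reach is approached as far as the arm can. A call with a gripper value outside its range is refused whole. "jaw" is the finger opening in cm, from 0 to 8.76, set as the call begins (left out, the last holds). The fingers move at their own pace and stop on an object; the grip force is fixed at half the most. Time passes only in rows, so rows that do not move let the fingers close. It gives the time, the measured TCP pose, the force and the opening at its end, in the units of the state.
- get_obs(): the state, without advancing time (a new reading comes with each control period).
- snapshot(name): name is "scene" or "top" or "wrist"; returns (picture, depth): 384x512x3 uint8, red, green, blue; 384x512 float32, m along the optical axis (not along the pixel's ray), 0 where there is no reading.
- calibration(name): a dict with "mtx" (3x3 intrinsics, pixels), "T" (4x4, takes a point from camera to world coordinates); the wrist camera has in their place "tool_from_camera" (4x4, takes a point from camera to tool coordinates, whose origin is the TCP and whose axes are the tool frame's). Camera axes: x right, y up, looking along -z (the intrinsics and any distortion apply to the point x, -y, -z); pixel columns grow to the right and rows downward; lengths in m; the calibration is good to about 2 mm. A picture is of the moment at which its call begins: read the wrist's pose just before it. calibration takes no time and is no camera call.
- close_job(): hands the job in, once; it reports no verdict.
The state is a dict: "clock": time; "joint_pos": joint angles; "qvel": joint speeds; "tau": joint torques, N m; "tool_pos": TCP position; "orientation": TCP orientation; "force": force on the tool from outside, world axes, zero at the start; "moment": the same for the moment, N m; "opening": finger opening in m.
Only numpy, scipy, OpenCV 4.12 (cv2) and the standard library are available. Lean on these libraries where they do the work, as an engineer would, in place of code of your own. Each camera call takes 0.05 s, during which the arm holds its last target. There are 200 camera calls.

TASK

With the tray left pulled out, slide the glass treat jar (upright, never lifted) up the sloping side of the tray and over its lip so that it drops flat into the tray, and press it sideways against the rubber stop on the far side, feeling for it, with a steady push of about 10 N for half a second. Then push the tray gently all the way home under the raised shelf with the jar in it. Never push the jar with more than 20 N nor the tray with more than 25 N, and leave everything else where it is.

Things in the scene. Friction and masses are not known exactly. Their poses are not given: they have to be found in the camera images.
- jar: Low round glass jar of treats with a dark metal twist cap, loose, 0.4 to 0.7 kg. Body 92 mm diameter (cap 93), 68 mm high, bottom edge bevelled 3 mm: too wide to grip, so push it; two fingers spread about 50 mm cradle it. Origin: centre of its underside, z up. Starts on the work surface on the ramp side of the tray.
- tray: White pull-out tray, fixed in y. Origin at work-surface height under the middle of the jar's place; +x inwards (shutting), +y from ramp to stop pad, z up. Jar's place: floor at z 4 mm, 97 to 105 mm long in y (lip to stop pad), 113 mm wide in x. Front panel x -68 to -56, y -53 to +77, 46 mm high; inner rim x +57 to +63, 16 mm high.
- lip (a point): Middle of the lip's upper inner edge, tray y = -48.5 mm, 9 mm above the work surface; tray axes. It drops 5 mm upright to the tray floor. On its -y side a ramp, 112 mm wide in x, falls from 6 mm to 61 mm before this point (10 degrees). Finger pads grip the glass: let them rise with the jar on the ramp; pressed hard they can hold its near edge up, so ease off once it is past the lip.
- stop: Adjustable stop on the tray's +y side, facing the ramp: a fixed bracket, and screwed to it a rubber pad 64 mm wide, 12 mm thick, 36 mm high. The pad's setting differs every time and is NOT measured: its face lies somewhere between tray y = +48.5 and +56.5 mm, and it does not yield, so feel for it. Origin (of the bracket): tray x = 0, y = +48.5 mm, z = 4 mm; tray axes.
- seat (a point): Point on the tray floor, 4 mm above the tray's origin, near the middle of the jar's place; same axes as the tray. The jar ends within about 11 mm of it, touching the stop pad.
- panel (a point): Point at the top edge of the tray's front panel, on its outer face (the one towards the robot), level in y with the jar's place; 46 mm high. Push the tray shut on this face, along tray +x; same axes as the tray.
- tray_slide (a joint): How far the tray is pulled out, in m: 0 is fully home against a rigid end stop; it starts between 0.08 and 0.11. The slide has about 3.5 N of friction and stays where it is left.
- riser: Raised grey metal shelf over the tray, fixed, 340 mm wide, 200 mm deep; top 129 mm, underside of its front lip 107 mm above the work surface. Origin on the work surface, 35 mm inward of that front lip's outer face, same axes as the tray. The front lip is 66 mm inward of the front panel's outer face when the tray is shut.
- bowl: Yellow silicone bowl, 124 mm across, 42 mm high, a bystander. Origin at the centre of its underside.
- clicker: Black training clicker, 62 by 34 by 20 mm, a bystander. Origin at the centre of its underside.
- ring: Teal rubber ring, 90 mm across, 16 mm high, a bystander. Origin at the centre of its underside.
- brush: Flat brush with a wooden handle lying on the surface, a bystander.
- tin: Tin can 68 mm across, 75 mm high, standing on the raised shelf, a bystander.
- spray: Bottle 44 mm across, 100 mm high, standing on the raised shelf, a bystander.
Mind the look-alikes: they are no part of the job. What is shaped like the jar but turquoise is not meant.

How it is judged:
By the outcome, as a careful person would: the job done as asked, in the order asked, and still so for the second after the job is handed in, with the robot touching nothing.
It also fails if it takes over 72 s, if anything falls off the work surface, if the arm or the gripper's body presses on something with over 40 N, if the wrist force passes 120 N, or if a joint passes its speed limit or range.

## Working session

There is one attempt and no reset: what is moved stays moved. The work goes in short steps, Python scripts to look and compute and a tool call to move; the robot and the scene stay as the last step left them, time stands still between calls to the robot, and variables do not carry over. Pictures are saved under pics/ and viewed, about 8 in all and at most 12, crops included, and the job is handed in when it is done.

Besides the shell and the picture viewer there is one more tool, called after ">>>" by a JSON object that holds its "fn" and its "kwargs", one argument or row to a line. move_arm: Moves the arm, as the interface text tells. Its arguments: {"type":"object","properties":{"commands":{"type":"array"},"jaw":{"type":"number"}},"required":["commands"]}

```bash
mkdir -p pics; ls; cat > h.py <<'E'
import numpy as np, cv2
from plant import get_obs, snapshot, calibration, close_job, ctrl
from scipy.spatial.transform import Rotation as R
def grab(n,tag):
    o=get_obs(); p,d=snapshot(n); cv2.imwrite(f'pics/{tag}.png',p[:,:,::-1]); np.savez(f'{tag}.npz',p=p,d=d,tp=o['tool_pos'],to=o['orientation']); return p,d,o
def camT(n,o=None):
    c=calibration(n)
    if 'T' in c: return np.array(c['mtx']),np.array(c['T'])
    T=np.eye(4); T[:3,:3]=R.from_euler('xyz',o['orientation'],degrees=True).as_matrix(); T[:3,3]=o['tool_pos']
    return np.array(c['mtx']),T@np.array(c['tool_from_camera'])
def pts(d,K,T):
    v,u=np.mgrid[:d.shape[0],:d.shape[1]]
    X=np.stack([(u-K[0,2])/K[0,0]*d,-(v-K[1,2])/K[1,1]*d,-d],-1)
    return X@T[:3,:3].T+T[:3,3]
def ray(u,v,K,T,z):
    w=T[:3,:3]@np.array([(u-K[0,2])/K[0,0],-(v-K[1,2])/K[1,1],-1]); return T[:3,3]+w*(z-T[2,3])/w[2]
E
python3 - <<'E'
from h import *
for n in('scene','top'):
    p,d,o=grab(n,n); c=calibration(n); print(n,{k:np.round(v,4).tolist() if k in('mtx','T') else v for k,v in c.items()})
print(o); print([k for k in dir(ctrl) if k[0]!='_'], calibration('wrist'))
a=cv2.imread('pics/scene.png');b=cv2.imread('pics/top.png')
cv2.imwrite('pics/top2.png',cv2.resize(b,(800,600),interpolation=cv2.INTER_CUBIC))
E
```

```text
pics
scene {'mtx': [[368.0174, 0.0, 249.2275], [0.0, 368.0174, 190.1551], [0.0, 0.0, 1.0]], 'T': [[0.0877, -0.8305, 0.5501, 1.1683], [0.9961, 0.0694, -0.0541, -0.0803], [0.0068, 0.5527, 0.8334, 0.9917], [0.0, 0.0, 0.0, 1.0]]}
top {'mtx': [[458.539, 0.0, 262.3584], [0.0, 458.539, 188.0329], [0.0, 0.0, 1.0]], 'T': [[-0.0249, 0.9925, -0.1198, 0.411], [-0.9997, -0.0258, -0.0057, -0.023], [-0.0087, 0.1196, 0.9928, 1.3031], [0.0, 0.0, 0.0, 1.0]]}
{'clock': 0.05, 'joint_pos': array([ 8.90436626e+01,  2.05910364e+01,  6.34299982e-01, -1.94694727e-02,
       -7.01370260e+01, -1.65087776e+01]), 'qvel': array([-0.0834746 , -0.05640828,  0.05589797, -0.04047017,  0.06077498,
       -0.03181213]), 'tau': array([-1.97760222e-03, -5.84667528e+01,  2.94063145e+01,  7.02609658e+00,
        1.04025487e-02, -3.97304257e-05]), 'tool_pos': array([0.20244619, 0.64341075, 0.22563324]), 'orientation': array([   5.464868  ,   89.90446735, -102.00687715]), 'force': array([ 0.44829782, -1.0357576 ,  0.59420411]), 'moment': array([-0.00905025, -0.0407421 , -0.02455796]), 'opening': 0.08775865021161379}
['PlanningError', 'grip_point_offset'] {'mtx': array([[329.66691799,   0.        , 248.25330812],
       [  0.        , 329.66691799, 188.81553361],
       [  0.        ,   0.        ,   1.        ]]), 'tool_from_camera': array([[-4.00496031e-04,  2.93389020e-01, -9.55993056e-01,
        -1.57408795e-01],
       [ 6.96055665e-04,  9.55992983e-01,  2.93388706e-01,
         7.89180003e-02],
       [ 9.99999678e-01, -5.47923370e-04, -5.87086484e-04,
        -3.06925990e-04],
       [ 0.00000000e+00,  0.00000000e+00,  0.00000000e+00,
         1.00000000e+00]])}
```

View pics/top2.png

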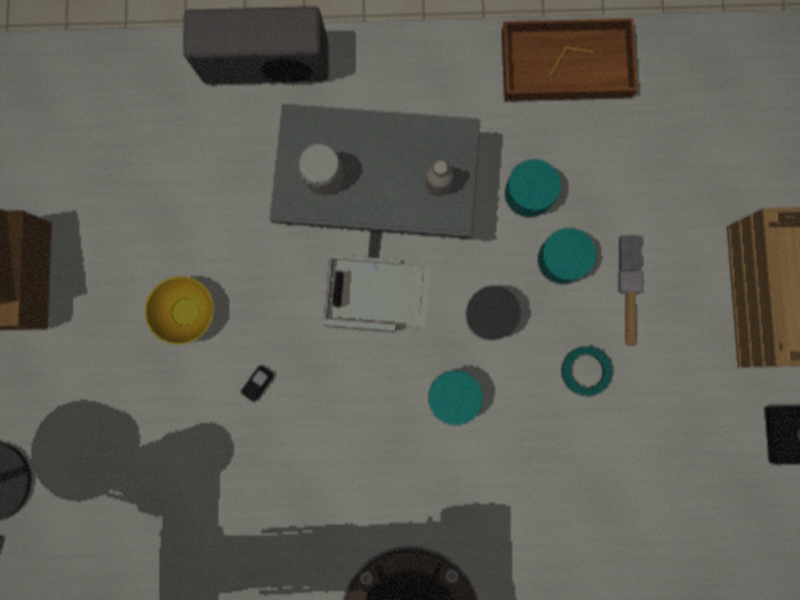

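View pics/scene.png

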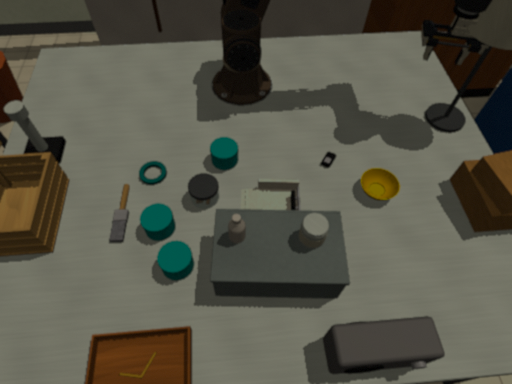

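Candidates (top2 px): the dark-capped jar at (494,312), and turquoise look-alikes at (534,187), (568,254) and (456,397). Only the dark cap on the tray's ramp side fits. The tray is at about (375,293), stop on the left (world +y), ramp on the right, and it shuts upward (world +x).

```bash
python3 - <<'E'
from h import *
f=np.load('top.npz');p,d=f['p'],f['d'];K,T=camT('top');P=pts(d,K,T)
m=(d>0)
tab=m&(abs(P[...,2])<.015)&(P[...,0]>.3)&(P[...,0]<.9)&(abs(P[...,1])<.5)
print('table z med',np.median(P[tab][:,2]),P[tab][:,2].std())
sf=np.load('scene.npz');K2,T2=camT('scene');P2=pts(sf['d'],K2,T2)
tab2=(sf['d']>0)&(abs(P2[...,2])<.015)&(P2[...,0]>.3)&(P2[...,0]<.9)&(abs(P2[...,1])<.5);print('scene table z',np.median(P2[tab2][:,2]))
hsv=cv2.cvtColor(p,cv2.COLOR_RGB2HSV)
def fit(mask,z,name):
    c=max(cv2.findContours(mask.astype(np.uint8),0,1)[0],key=cv2.contourArea);e=cv2.minAreaRect(c);el=cv2.fitEllipse(c)
    print(name,'area',cv2.contourArea(c),'ell',np.round(el[0],1),np.round(el[1],1),'->',np.round(ray(*el[0],K,T,z),4)); return c
# jar: by height near px (316,200)
z=P[...,2];v,u=np.mgrid[:384,:512]
jm=(z>.055)&(z<.08)&(np.hypot(u-316,v-200)<30)
fit(jm,.068,'jar depth'); 
jc=(hsv[...,2]<75)&(np.hypot(u-316,v-200)<25)&(z>.05);fit(jc,.068,'jar dark')
print('jar pts',np.round(np.median(P[jm],0),4))
# riser by height
rm=(z>.115)&(z<.14)&(np.hypot(u-240,v-110)<110)
c=max(cv2.findContours(rm.astype(np.uint8),0,1)[0],key=cv2.contourArea)
hull=cv2.convexHull(c);r=cv2.minAreaRect(hull)
for q in cv2.boxPoints(r): print('riser corner px',np.round(q,1),np.round(ray(*q,K,T,.129),4))
w=[ray(*q,K,T,.129)[:2] for q in hull[:,0]]; rr=cv2.minAreaRect(np.array(w,np.float32)); print('riser rect',rr,cv2.boxPoints(rr))
# panel by height
pm=(z>.038)&(z<.055)&(u>195)&(u<275)&(v>150)&(v<225)
c=max(cv2.findContours(pm.astype(np.uint8),0,1)[0],key=cv2.contourArea)
for hh,lo,hi in(('panel',.042,.052),('36-42',.034,.0415),('rim',.012,.022)):
    q=(z>lo)&(z<hi)&(u>195)&(u<285)&(v>150)&(v<225); X=P[q][:,:2]; print(hh,q.sum(),X.min(0),X.max(0))
q=(z>.041)&(z<.052)&(u>195)&(u<275)&(v>195)&(v<225);rr=cv2.minAreaRect(P[q][:,:2].astype(np.float32));print('panel',q.sum(),rr,cv2.boxPoints(rr))
# crops
a=cv2.resize(p[145:235,185:345,::-1],(800,450),interpolation=cv2.INTER_CUBIC)
zz=np.clip(z[145:235,185:345]*255/.14,0,255).astype(np.uint8)
cv2.imwrite('pics/crop.png',a)
R0=R.from_euler('xyz',f['to'],degrees=True).as_matrix();print(R0.round(3))
E
```

```text
table z med -5.384312833534022e-05 0.0032312494202303243
scene table z -0.0018451543766403455
jar depth area 888.0 ell [315.5 200.1] [33.5 33.8] -> [ 0.5236 -0.1587  0.068 ]
jar dark area 879.0 ell [315.5 199.9] [33.1 33.9] -> [ 0.524  -0.1587  0.068 ]
jar pts [ 0.5236 -0.1587  0.0677]
riser corner px [172.3 142.8] [0.6779 0.216  0.129 ]
riser corner px [178.1  66.3] [0.8858 0.2003 0.129 ]
riser corner px [307.2  76. ] [ 0.849  -0.1427  0.129 ]
riser corner px [301.4 152.6] [ 0.643  -0.1201  0.129 ]
riser rect ((0.7638435959815979, 0.037280887365341187), (0.339007705450058, 0.207795187830925), 83.8784408569336) [[ 0.64246285 -0.12017698]
 [ 0.8490732  -0.14233589]
 [ 0.88522434  0.19473875]
 [ 0.678614    0.21689767]]
panel 189 [0.50009078 0.01402659] [0.59430476 0.1408299 ]
36-42 107 [0.50115284 0.02247953] [0.60628005 0.1410349 ]
rim 206 [ 0.4992504  -0.01713228] [0.63938207 0.14072825]
panel 192 ((0.5106819272041321, 0.07761503756046295), (0.1281307190656662, 0.012374320067465305), 84.00001525878906) [[0.497832   0.01454736]
 [0.5101386  0.0132539 ]
 [0.52353185 0.14068271]
 [0.5112253  0.14197618]]
[[-0.     0.954 -0.3  ]
 [-0.002 -0.3   -0.954]
 [-1.     0.     0.002]]
```

View pics/crop.png

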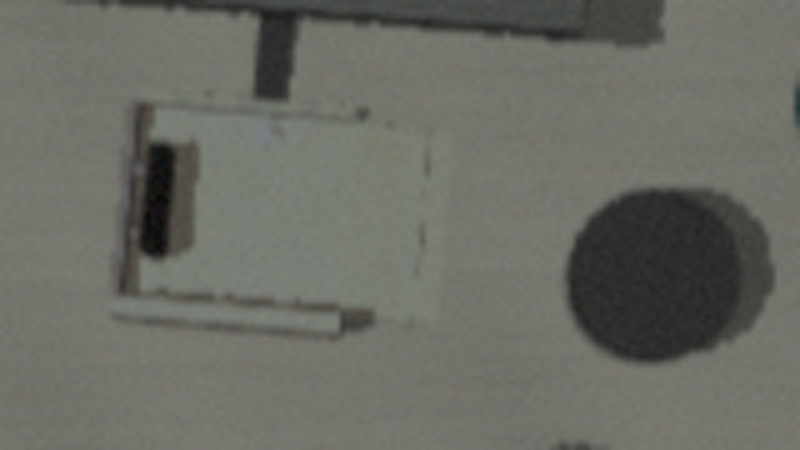

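```bash
python3 - <<'E'
from h import *
K,T=camT('scene')
print('lamp base',ray(445,118,K,T,0),'lamp top(0.3?)',ray(470,60,K,T,.2))
for X in([.203,.644,.227],[.203,.644,.35]):
    c=T[:3,:3].T@(np.array(X)-T[:3,3]); print('tcp px',K[0,2]+K[0,0]*c[0]/-c[2],K[1,2]-K[1,1]*c[1]/-c[2])
f=np.load('scene.npz');P=pts(f['d'],K,T)
for u,v in((470,60),(450,35),(430,35),(465,85),(440,110)): print(u,v,P[v,u].round(3))
E
```

```text
lamp base [ 2.52399674e-01  7.41149426e-01 -1.11022302e-16] lamp top(0.3?) [0.18005749 0.76425112 0.2       ]
tcp px 441.7697286776726 59.31483210363314
tcp px 459.90877307040387 24.53439119031316
470 60 [-0.626  1.454 -0.446]
450 35 [0.222 0.615 0.329]
430 35 [0.217 0.555 0.329]
465 85 [0.257 0.735 0.16 ]
440 110 [0.22  0.729 0.011]
```

>>> {"fn": "move_arm", "kwargs": {
  "commands": [
    [[-0.5,2,2.2,0],[-0.5,3,3.3,0],[-0.5,3.3,3.7,0],[-0.5,3.3,3.7,0],[-0.5,3.3,3.7,0],[-0.5,3.3,3.7,0],[0,3.3,3.7,0],[0,3.3,3.7,0]]
  ],
  "jaw": 5
}}

```text
clock: 0.9
tool_pos: [0.3562, 0.3032, 0.2567]
orientation: [-172.3, 90.0, 80.2]
force: [1.1, 0.5, -0.2]
opening: 0.0504
```

>>> {"fn": "move_arm", "kwargs": {
  "commands": [
    [[0,3.3,3.6,0],[0,3.3,3.6,0],[0,3.3,3.6,0],[0,3.3,3.6,0],[0,3,3,0],[0,1,1.5,0.1],[0,0.3,0.3,0.14],[0,0,0,0.14]]
  ]
}}

```text
clock: 1.7
tool_pos: [0.4649, 0.0681, 0.2562]
orientation: [-25.8, 90.0, -155.5]
force: [-0.4, 0.4, 0.2]
opening: 0.0501
```

>>> {"fn": "move_arm", "kwargs": {
  "commands": [
    [[0,0,0,0.14],[0,0,0,0.14],[0,0,0,0.14],[0,0,0,0.14],[0,0,0,0.14],[0,0,0,0.14],[0,0,0,0.14],[0,0,0,0]]
  ]
}}

```text
clock: 2.5
tool_pos: [0.4647, 0.0693, 0.2563]
orientation: [22.7, 90.0, -162.8]
force: [0.2, 0.3, 0.6]
opening: 0.0501
```

```bash
python3 - <<'E'
from h import *
p,d,o=grab('wrist','w1');K,T=camT('wrist',o); print(o['tool_pos'],R.from_euler('xyz',o['orientation'],degrees=True).as_matrix().round(3),o['joint_pos'])
grab('top','t2');grab('scene','s2')
a=cv2.resize(p[...,::-1],None,fx=1.0,fy=1.0);b=cv2.imread('pics/t2.png')
s=cv2.imread('pics/s2.png')
cv2.imwrite('pics/w1t.png',np.vstack([np.hstack([cv2.resize(p[...,::-1],(400,300)),cv2.resize(b,(400,300))]),np.hstack([cv2.resize(s,(400,300)),cv2.resize(s[90:290,180:446],(400,300))])]))
P=pts(d,K,T);print('table z',np.median(P[(abs(P[...,2])<.012)&(d>0)][:,2]))
E
```

```text
[0.46467807 0.06925592 0.25628226] [[-0.001 -0.096 -0.995]
 [-0.    -0.995  0.096]
 [-1.     0.     0.001]] [ 3.25635825e+01 -3.52914936e-01 -2.13389310e+01 -1.01303259e-02
 -6.90483204e+01 -3.80694437e+01]
table z -0.0007470710328519314
```

View pics/w1t.png

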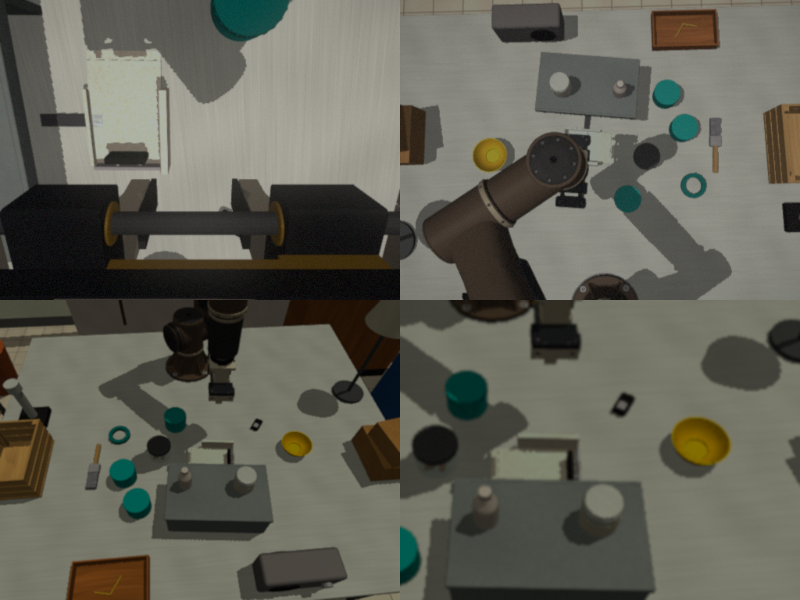

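The wrist view shows the tray from above: panel on the right, stop at the bottom, ramp at the top, riser at the left edge. The gripper's body is long in the jaw direction, so I must check its clearance from the riser.

```bash
python3 - <<'E'
from h import *
f=np.load('w1.npz');o={'tool_pos':f['tp'],'orientation':f['to']};K,T=camT('wrist',o);d=f['d'];P=pts(d,K,T).reshape(-1,3)[d.ravel()>0]
v,u=np.mgrid[:384,:512];
O=np.array([.5711,.0591]);a=np.deg2rad(-6.05);ex=np.array([np.cos(a),np.sin(a)]);ey=np.array([-ex[1],ex[0]])
vv=v.ravel()[d.ravel()>0];ok=vv<225;P=P[ok]
L=np.c_[(P[:,:2]-O)@ex,(P[:,:2]-O)@ey,P[:,2]]*1000
def s(n,m):
    q=L[m]; print(n,len(q),np.percentile(q,[0.5,2,50,98,99.5],axis=0).round(1).tolist())
near=(abs(L[:,0])<90)&(abs(L[:,1])<130)
m=near&(L[:,2]>43)&(L[:,2]<50)&(L[:,0]<-40);s('panel top',m)
r=cv2.minAreaRect(L[m][:,:2].astype(np.float32));print(r)
s('rim',near&(L[:,2]>13)&(L[:,2]<18)&(L[:,0]>50)&(abs(L[:,1])<40))
s('riser top',(L[:,2]>124)&(L[:,2]<134)&(abs(L[:,1])<150))
s('riser front',(L[:,2]>100)&(L[:,2]<134)&(abs(L[:,1])<100))
for y in range(-120,60,6):
    q=(abs(L[:,0])<30)&(abs(L[:,1]-y)<2); print(y,round(np.median(L[q][:,2]),1) if q.sum()>5 else None,end='; ')
q=(abs(L[:,0])<25)&(L[:,2]>25)&(L[:,2]<60)&(L[:,1]>30);s('stop',q)
# front edge of riser at several y, from the top picture, by height
g=np.load('top.npz');K,T=camT('top');Q=pts(g['d'],K,T).reshape(-1,3);M=np.c_[(Q[:,:2]-O)@ex,(Q[:,:2]-O)@ey,Q[:,2]]*1000
for y in range(-120,150,30):
    q=(abs(M[:,1]-y)<8)&(M[:,2]>100)&(M[:,2]<135)&(M[:,0]<200)
    t=M[q&(M[:,2]>126)];print(y,'min x',M[q][:,0].min().round(1),'top',t[:,0].min().round(1) if len(t) else None)
E
```

```text
panel top 1110 [[-68.3, -51.4, 43.1], [-68.1, -50.3, 43.3], [-62.5, 8.0, 45.0], [-56.8, 73.7, 46.7], [-56.5, 76.3, 47.1]]
((-62.411041259765625, 12.231216430664062), (129.3472442626953, 12.176188468933105), 89.94649505615234)
rim 364 [[56.1, -39.7, 13.1], [56.2, -38.6, 13.3], [59.2, -2.1, 15.1], [62.7, 38.7, 16.6], [63.0, 39.7, 17.3]]
riser top 3407 [[92.8, -107.6, 124.1], [93.1, -97.7, 124.5], [100.3, -8.9, 127.9], [119.6, 42.5, 129.5], [122.3, 43.9, 129.8]]
riser front 5330 [[92.7, -98.7, 107.4], [92.9, -95.3, 108.5], [94.9, -15.9, 127.1], [118.3, 43.3, 129.3], [121.7, 46.8, 129.7]]
-120 -0.9; -114 -0.8; -108 -0.9; -102 -0.1; -96 0.9; -90 3.2; -84 3.3; -78 4.0; -72 5.0; -66 6.1; -60 7.1; -54 8.0; -48 4.4; -42 3.1; -36 3.1; -30 3.0; -24 3.2; -18 3.2; -12 2.9; -6 3.0; 0 3.1; 6 3.2; 12 3.1; 18 3.1; 24 3.0; 30 3.2; 36 3.0; 42 3.2; 48 3.1; 54 39.0; stop 498 [[-24.7, 50.4, 25.5], [-24.0, 50.5, 26.6], [-0.1, 54.1, 38.6], [23.8, 61.5, 40.7], [24.8, 61.7, 40.8]]
-120 min x 93.2 top 93.3
-90 min x 93.4 top 93.4
-60 min x 92.6 top 94.2
-30 min x 93.6 top 93.8
0 min x 93.5 top 93.9
30 min x 93.3 top 94.1
60 min x 93.7 top 93.7
90 min x 93.8 top 94.3
120 min x 93.4 top 95.4
```

>>> {"fn": "move_arm", "kwargs": {
  "commands": [
    [[0,0,0,0.127],[0,0,0,0.127],[0,3.6,-1.8,0],[0,4.4,-2.2,0],[0,4.4,-2.2,0],[0,4.4,-2.2,0],[0,4.4,-2.2,0],[0,3.6,-1.8,0]]
  ],
  "jaw": 2.8
}}

```text
clock: 3.45
tool_pos: [0.4968, -0.2085, 0.2566]
orientation: [149.4, 90.0, -50.4]
force: [0.3, 0.8, -1.0]
opening: 0.028
```

>>> {"fn": "move_arm", "kwargs": {
  "commands": [
    [[1,1.9,-1,0],[3.6,0,0,0],[4,0,0,0],[4,0,0,0],[4,0,0,0],[3,0,0,0],[0,0,0,0],[0,0,0,0]]
  ]
}}

```text
clock: 4.25
tool_pos: [0.5001, -0.2275, 0.0609]
orientation: [42.2, 89.9, -157.6]
force: [0.4, 1.0, 1.0]
opening: 0.0277
```

```bash
cat >> h.py <<'E'
O=np.array([.5711,.0591]);a_=np.deg2rad(-6.05);EX=np.array([np.cos(a_),np.sin(a_)]);EY=np.array([-EX[1],EX[0]])
def tray(p): return np.round([(np.array(p[:2])-O)@EX*1000,(np.array(p[:2])-O)@EY*1000,(p[2] if len(p)>2 else 0)*1000],1)
def st(o):
    M=R.from_euler('xyz',o['orientation'],degrees=True).as_matrix()
    print('t',o['clock'],'tool tray',tray(o['tool_pos']),'phi',np.degrees(np.arctan2(-M[:2,1]@EX,-M[:2,1]@EY)).round(2),'F tray',tray(np.array([*(o['force'][:2]/1000+O),o['force'][2]/1000])),'open',o['opening'])
def jar(n,o,tag):
    p,d,o=grab(n,tag);K,T=camT(n,o);P=pts(d,K,T)
    h=cv2.cvtColor(p,cv2.COLOR_RGB2HSV);z=P[...,2]
    L=(P[...,:2]-O)@np.c_[EX,EY]*1000
    m=(d>0)&(z>.055)&(z<.085)&(h[...,1]<110)&(abs(L[...,0])<80)&(L[...,1]>-290)&(L[...,1]<60)
    m=cv2.morphologyEx(m.astype(np.uint8),cv2.MORPH_OPEN,np.ones((3,3)))
    c=max(cv2.findContours(m,0,1)[0],key=cv2.contourArea)
    q=np.zeros_like(m);cv2.drawContours(q,[c],-1,1,-1);q=q>0
    X=L[q];(cx,cy),r=cv2.minEnclosingCircle(X.astype(np.float32))
    A=np.c_[X/1000,np.ones(len(X))];k=np.linalg.lstsq(A,z[q],rcond=None)[0]
    print(n,'jar circle',round(cx,1),round(cy,1),'r',round(r,1),'mean',X.mean(0).round(1),'n',len(X),'z',(1000*np.median(z[q])).round(1),'tilt x,y deg',np.degrees(np.arctan(k[:2])).round(1))
    return p
E
python3 - <<'E'
from h import *
o=get_obs();st(o)
jar('top',o,'t3');jar('scene',o,'s3')
E
```

```text
t 4.25 tool tray [ -40.4 -292.5   60.9] phi 13.77 F tray [0.3 1.1 1. ] open 0.027701187423908587Traceback (most recent call last):
  File "<stdin>", line 3, in <module>
  File "h.py", line 28, in jar
    c=max(cv2.findContours(m,0,1)[0],key=cv2.contourArea)
ValueError: max() iterable argument is empty
```

>>> {"fn": "move_arm", "kwargs": {
  "commands": [
    [[1.5,0,0.13,0],[1.5,0,0,0],[0.9,0,0,0],[0,0,0,0]]
  ]
}}

```text
clock: 4.7
tool_pos: [0.4989, -0.2269, 0.022]
orientation: [-169.0, 90.0, -8.9]
force: [-0.1, -0.1, -0.3]
opening: 0.028
```

```bash
python3 - <<'E'
from h import *
f=np.load('scene.npz')
import h
h.grab=lambda n,t:(f['p'],f['d'],None)
try: jar('scene',None,'x')
except Exception as e: print('scene0',e)
E
python3 - <<'E'
from h import *
o=get_obs();st(o)
jar('scene',o,'s3')
E
```

```text
scene jar circle 270.7 -152.2 r 346.4 mean [ -13.2 -219.9] n 648 z 66.0 tilt x,y deg [48.8 14.6]
t 4.7 tool tray [ -41.6 -292.    22. ] phi 13.86 F tray [-0.1 -0.2 -0.3] open 0.027996061450289062
scene jar circle 272.1 -156.8 r 346.1 mean [ -14.8 -220.5] n 643 z 65.8 tilt x,y deg [36.   9.8]
```

```bash
sed -i "s/q=q>0/q=(q>0)\&(m>0)/; s/grab(n,tag);K,T/grab(n,tag);o['force'];K,T/" h.py; python3 - <<'E'
from h import *
o=get_obs();jar('scene',o,'s4')
E
```

```text
scene jar circle -20.2 -220.7 r 47.7 mean [ -16.8 -221.1] n 652 z 65.7 tilt x,y deg [-1.2 -0.6]
```

>>> {"fn": "move_arm", "kwargs": {
  "commands": [
    [[0,-0.5,0,0],[0,-0.6,0,0],[0,-0.5,0,0],[0,-0.3,0,0],[0,-0.3,0,0],[0,-0.4,0,0],[0,-0.4,0,0],[0,-0.4,0,0]]
  ]
}}

```text
clock: 5.6
tool_pos: [0.5101, -0.1949, 0.0217]
orientation: [58.5, 90.0, -141.5]
force: [-1.8, -5.3, 3.9]
opening: 0.028
```

```bash
python3 - <<'E'
from h import *
o=get_obs();st(o);jar('scene',o,'s5')
E
```

```text
t 5.6 tool tray [ -33.9 -259.    21.7] phi 13.89 F tray [-1.2 -5.5  3.9] open 0.027951356695543758
scene jar circle -18.8 -206.1 r 48.1 mean [ -13.5 -201.5] n 566 z 65.8 tilt x,y deg [-1.6 -0.2]
```

>>> {"fn": "move_arm", "kwargs": {
  "commands": [
    [[0,-0.5,0,0],[0,-0.6,0,0],[0,-0.6,0,0],[0,-0.6,0,0],[0,-0.6,0,0],[0,-0.6,0,0],[0,-0.6,0,0],[0,-0.5,0,0]]
  ]
}}

```text
clock: 6.45
tool_pos: [0.5257, -0.1515, 0.0216]
orientation: [37.2, 90.0, -162.8]
force: [-1.7, -4.2, 3.5]
opening: 0.0278
```

```bash
python3 - <<'E'
from h import *
o=get_obs();st(o);jar('scene',o,'s6')
E
```

```text
t 6.45 tool tray [ -22.9 -214.3   21.6] phi 13.89 F tray [-1.3 -4.3  3.5] open 0.02777099977522025
scene jar circle -7.6 -162.7 r 47.6 mean [  -2.8 -156.2] n 562 z 65.5 tilt x,y deg [-1.4 -0.4]
```

>>> {"fn": "move_arm", "kwargs": {
  "commands": [
    [[0,-0.4,0,0],[0,-0.5,0,0],[0,-0.5,0,0],[0,-0.5,0,0],[0,-0.5,0,0],[0,-0.5,0,0],[0,-0.39,0.1,0],[0,-0.39,0.1,0]]
  ]
}}

```text
clock: 7.3
tool_pos: [0.5365, -0.1162, 0.0214]
orientation: [29.5, 90.0, -170.5]
force: [-0.3, -4.6, 0.8]
opening: 0.028
```

```bash
python3 - <<'E'
from h import *
o=get_obs();st(o);jar('scene',o,'s7')
E
```

```text
t 7.3 tool tray [ -15.9 -178.    21.4] phi 13.9 F tray [ 0.2 -4.6  0.8] open 0.027979606253702945
scene jar circle 0.5 -126.6 r 47.3 mean [   5.4 -119.8] n 560 z 68.1 tilt x,y deg [-1.2  2.5]
```

>>> {"fn": "move_arm", "kwargs": {
  "commands": [
    [[0,-0.39,0.1,0],[0,-0.485,0.12,0],[0,-0.485,0.12,0],[0,-0.485,0.12,0],[0,-0.485,0.12,0],[0,-0.485,0.12,0]]
  ]
}}

```text
clock: 7.95
tool_pos: [0.5396, -0.0871, 0.0215]
orientation: [-41.1, 90.0, 119.0]
force: [-0.3, -3.7, 0.9]
opening: 0.0281
```

```bash
python3 - <<'E'
from h import *
o=get_obs();st(o);jar('scene',o,'s8')
E
```

```text
t 7.95 tool tray [ -15.9 -148.7   21.5] phi 13.9 F tray [ 0.1 -3.7  0.9] open 0.028069640390431746
scene jar circle 0.9 -97.1 r 47.8 mean [  6.8 -89.6] n 561 z 71.0 tilt x,y deg [-2.5  4.3]
```

>>> {"fn": "move_arm", "kwargs": {
  "commands": [
    [[0,-0.39,0.1,0],[0,-0.485,0.12,0],[0,-0.485,0.12,0],[0,-0.485,0.12,0],[0,-0.485,0.12,0],[-0.06,-0.485,0.12,0]]
  ]
}}

```text
clock: 8.6
tool_pos: [0.543, -0.0588, 0.0228]
orientation: [168.5, 90.0, -31.5]
force: [-1.2, -5.8, 5.3]
opening: 0.0282
```

```bash
python3 - <<'E'
from h import *
o=get_obs();st(o);jar('scene',o,'s9')
E
```

```text
t 8.6 tool tray [ -15.5 -120.2   22.8] phi 13.89 F tray [-0.5 -5.9  5.3] open 0.02824470947777962
scene jar circle 0.2 -68.8 r 47.7 mean [  7.3 -60.9] n 561 z 74.4 tilt x,y deg [-3.2  0.9]
```

>>> {"fn": "move_arm", "kwargs": {
  "commands": [
    [[-0.15,-0.29,0.07,0],[-0.15,-0.39,0.1,0],[-0.1,-0.39,0.1,0],[-0.08,-0.39,0.1,0],[-0.08,-0.39,0.1,0]]
  ]
}}

```text
clock: 9.15
tool_pos: [0.5445, -0.0393, 0.0278]
orientation: [26.8, 90.0, -173.1]
force: [-1.1, -3.1, 1.3]
opening: 0.0278
```

```bash
python3 - <<'E'
from h import *
o=get_obs();st(o);jar('scene',o,'s10')
E
```

```text
t 9.15 tool tray [ -16.1 -100.7   27.8] phi 13.88 F tray [-0.7 -3.2  1.3] open 0.027831332894207216
scene jar circle 0.0 -46.0 r 47.3 mean [  6.1 -40.3] n 578 z 73.8 tilt x,y deg [-2.7 -4.5]
```

>>> {"fn": "move_arm", "kwargs": {
  "commands": [
    [[0,-0.39,0.1,0],[0.02,-0.39,0.1,0],[0.02,-0.39,0.1,0],[0.02,-0.39,0.1,0],[0.02,-0.39,0.1,0],[0.02,-0.39,0.1,0],[0.02,-0.39,0.1,0]]
  ]
}}

```text
clock: 9.9
tool_pos: [0.5472, -0.0113, 0.0265]
orientation: [31.2, 90.0, -168.8]
force: [-0.8, -2.7, -0.8]
opening: 0.0279
```

```bash
python3 - <<'E'
from h import *
o=get_obs();st(o);jar('scene',o,'s11')
E
```

```text
t 9.9 tool tray [-16.3 -72.6  26.5] phi 13.89 F tray [-0.5 -2.8 -0.8] open 0.02786200651723239
scene jar circle -1.6 -19.1 r 48.1 mean [  5.9 -12.4] n 562 z 71.7 tilt x,y deg [-2.8 -3.7]
```

>>> {"fn": "move_arm", "kwargs": {
  "commands": [
    [[0.02,-0.29,0.07,0],[0.02,-0.29,0.07,0],[0.02,-0.29,0.07,0],[0.02,-0.29,0.07,0],[0.02,-0.19,0.05,0]]
  ]
}}

```text
clock: 10.45
tool_pos: [0.5488, 0.0024, 0.0255]
orientation: [154.5, 90.0, -45.4]
force: [-0.3, -2.7, -0.5]
opening: 0.0281
```

```bash
python3 - <<'E'
from h import *
o=get_obs();st(o);jar('scene',o,'s12')
E
```

```text
t 10.45 tool tray [-16.2 -58.7  25.5] phi 13.89 F tray [-0.  -2.7 -0.5] open 0.028113566259457018
scene jar circle -0.9 -6.3 r 47.5 mean [5.9 1.5] n 553 z 71.3 tilt x,y deg [-2.7 -3.2]
```

>>> {"fn": "move_arm", "kwargs": {
  "commands": [
    [[0,-0.19,0.05,0],[0,-0.19,0.05,0],[0,-0.15,0.04,0],[0,-0.1,0.025,0],[0,0,0,0]]
  ]
}}

```text
clock: 11.0
tool_pos: [0.5493, 0.0088, 0.0255]
orientation: [-16.8, 90.0, 143.2]
force: [-0.4, -2.1, -1.6]
opening: 0.0281
```

```bash
python3 - <<'E'
from h import *
o=get_obs();st(o);jar('scene',o,'s13')
E
```

```text
t 11.0 tool tray [-16.3 -52.3  25.5] phi 13.88 F tray [-0.2 -2.2 -1.6] open 0.028077557036991545
scene jar circle -1.2 -1.8 r 47.8 mean [5.5 7.2] n 534 z 70.3 tilt x,y deg [-2.4 -1.1]
```

>>> {"fn": "move_arm", "kwargs": {
  "commands": [
    [[0.1,-0.1,0.025,0],[0.1,-0.1,0.025,0],[0,0.2,-0.05,0],[0,0.2,-0.05,0],[0,0.1,-0.025,0],[0,0,0,0]]
  ]
}}

```text
clock: 11.65
tool_pos: [0.5492, 0.0055, 0.0237]
orientation: [-132.6, 90.0, 27.4]
force: [-0.1, -0.4, -1.1]
opening: 0.0279
```

```bash
python3 - <<'E'
from h import *
o=get_obs();st(o);jar('scene',o,'s14')
E
```

```text
t 11.65 tool tray [-16.1 -55.6  23.7] phi 13.9 F tray [-0.1 -0.4 -1.1] open 0.027865409606238727
scene jar circle -0.4 0.5 r 47.8 mean [5.  6.9] n 570 z 69.5 tilt x,y deg [-1.8 -0.2]
```

>>> {"fn": "move_arm", "kwargs": {
  "commands": [
    [[0.4,-0.1,0.025,0],[0,-0.2,0.05,0],[0,-0.15,0.04,0],[0,-0.1,0.025,0],[0,-0.1,0.025,0],[0,0,0,0]]
  ]
}}

```text
clock: 12.3
tool_pos: [0.5495, 0.0121, 0.0195]
orientation: [43.4, 90.0, -156.6]
force: [-1.0, -2.0, -1.2]
opening: 0.0278
```

>>> {"fn": "move_arm", "kwargs": {
  "commands": [
    [[0,-0.1,0.025,0],[0,-0.1,0.025,0],[0,0,0,0]]
  ]
}}

```text
clock: 12.6
tool_pos: [0.5496, 0.0139, 0.0196]
orientation: [62.2, 90.0, -137.8]
force: [0.3, -4.3, 0.6]
opening: 0.0278
```

>>> {"fn": "move_arm", "kwargs": {
  "commands": [
    [[0,-0.05,0.012,0],[0,-0.05,0.012,0],[0,0,0,0]]
  ]
}}

```text
clock: 12.9
tool_pos: [0.5494, 0.0142, 0.0197]
orientation: [65.4, 89.9, -134.5]
force: [-1.1, -8.7, 2.2]
opening: 0.0277
```

>>> {"fn": "move_arm", "kwargs": {
  "commands": [
    [[0,-0.05,0.012,0],[0,0,0,0]]
  ]
}}

```text
clock: 13.1
tool_pos: [0.5492, 0.0143, 0.0197]
orientation: [64.6, 89.9, -135.4]
force: [-0.2, -10.5, 3.3]
opening: 0.0282
```

```bash
python3 - <<'E'
from h import *
o=get_obs();st(o);jar('scene',o,'s15')
E
```

```text
t 13.1 tool tray [-17.  -46.9  19.7] phi 13.92 F tray [  0.9 -10.5   3.3] open 0.028238335936106987
scene jar circle -0.3 4.2 r 47.2 mean [ 5.7 12.8] n 523 z 69.6 tilt x,y deg [-2.1 -0.1]
```

>>> {"fn": "move_arm", "kwargs": {
  "commands": [
    [[0,0,0,0],[0,0,0,0],[0,0,0,0],[0,0,0,0]]
  ]
}}

```text
clock: 13.55
tool_pos: [0.5493, 0.0143, 0.0197]
orientation: [64.7, 89.9, -135.3]
force: [-0.6, -10.6, 2.6]
opening: 0.0278
```

>>> {"fn": "move_arm", "kwargs": {
  "commands": [
    [[0,0,0,0],[0,0,0,0],[0,0,0,0],[0,0,0,0]]
  ]
}}

```text
clock: 13.95
tool_pos: [0.5493, 0.0143, 0.0197]
orientation: [64.9, 89.9, -135.0]
force: [-1.4, -10.4, 2.9]
opening: 0.0282
```

```bash
python3 - <<'E'
from h import *
o=get_obs();st(o);p=jar('scene',o,'s16')
K,T=camT('scene')
E
```

```text
t 13.95 tool tray [-17.  -46.8  19.7] phi 13.92 F tray [ -0.3 -10.4   2.9] open 0.028230595593328967
scene jar circle -0.3 5.8 r 47.3 mean [ 5.3 12.7] n 524 z 69.5 tilt x,y deg [-2.3 -0.1]
```

>>> {"fn": "move_arm", "kwargs": {
  "commands": [
    [[0,0.1,-0.025,0],[0,0.2,-0.05,0],[0,0.39,-0.1,0],[0,0.6,-0.15,0],[0,1.5,-0.37,0],[0,2,-0.5,0],[0,2,-0.5,0],[0,2,-0.5,0]]
  ]
}}

```text
clock: 14.8
tool_pos: [0.5404, -0.0758, 0.0196]
orientation: [-103.0, 90.0, 57.1]
force: [-0.3, 0.6, -0.0]
opening: 0.0279
```

```bash
python3 - <<'E'
from h import *
o=get_obs();st(o);p=jar('scene',o,'s17');q=jar('top',o,'t17')
cv2.imwrite('pics/v17.png',np.hstack([cv2.resize(q[140:240,180:313,::-1],(400,300)),cv2.resize(p[120:270,150:350,::-1],(400,300))]))
E
```

```text
t 14.8 tool tray [ -16.3 -137.4   19.6] phi 13.89 F tray [-0.3  0.6 -0. ] open 0.027892784839171993
scene jar circle -1.1 2.7 r 47.7 mean [2.6 2.6] n 666 z 69.5 tilt x,y deg [-1.7  0.3]Traceback (most recent call last):
  File "<stdin>", line 2, in <module>
  File "h.py", line 28, in jar
    c=max(cv2.findContours(m,0,1)[0],key=cv2.contourArea)
ValueError: max() iterable argument is empty
```

>>> {"fn": "move_arm", "kwargs": {
  "commands": [
    [[-3,0.5,0,0],[-4,0,0,0],[-4,0,0,0],[-3,-1.5,2,0],[0,-3,3.3,0],[0,-3.2,3.4,0],[0,-3.2,3.4,0],[0,-1.1,0.8,0]]
  ]
}}

```text
clock: 15.7
tool_pos: [0.457, 0.08, 0.16]
orientation: [-103.2, 89.9, 57.0]
force: [0.0, -0.4, 0.3]
opening: 0.0281
```

>>> {"fn": "move_arm", "kwargs": {
  "commands": [
    [[0,0,0,0.14],[0,0,0,0.148],[0,0,0,0.148],[0,0,0,0.148],[0,0,0,0.148],[0,0,0,0.148],[0,0,0,0.148],[0,0,0,0.148]]
  ]
}}

```text
clock: 16.5
tool_pos: [0.4586, 0.0776, 0.1596]
orientation: [-36.1, 90.0, 56.3]
force: [0.3, -0.2, 0.2]
opening: 0.028
```

>>> {"fn": "move_arm", "kwargs": {
  "commands": [
    [[0,0,0,0.146],[0,0,0,0.006],[0,0,0,0]]
  ]
}}

```text
clock: 16.8
tool_pos: [0.4587, 0.0777, 0.1596]
orientation: [-36.5, 90.0, 47.7]
force: [0.9, -0.1, 0.4]
opening: 0.028
```

```bash
python3 - <<'E'
from h import *
o=get_obs();st(o);im=[]
for n in('scene','top','wrist'):
    try: im.append(jar(n,o,n[0]+'18'))
    except Exception as e: print(n,e); im.append(np.load(n[0]+'18.npz')['p'])
cv2.imwrite('pics/v18.png',np.vstack([np.hstack([cv2.resize(im[1][140:240,180:313,::-1],(400,300)),cv2.resize(im[0][120:270,150:350,::-1],(400,300))]),np.hstack([cv2.resize(im[2][:,:,::-1],(400,300)),cv2.resize(im[1][:,:,::-1],(400,300))])]))
E
```

```text
t 16.8 tool tray [-113.8    6.6  159.6] phi 89.75 F tray [0.9 0.  0.4] open 0.027986267275003165
scene jar circle -1.1 3.6 r 47.7 mean [3.6 3. ] n 692 z 69.6 tilt x,y deg [-1.9  0.1]
top jar circle -4.5 3.3 r 47.3 mean [-1.  -0.8] n 799 z 71.5 tilt x,y deg [-0.   0.3]
wrist jar circle 11.6 7.8 r 40.0 mean [0.  7.7] n 2408 z 71.2 tilt x,y deg [-0.1 -0.1]
```

View pics/v18.png

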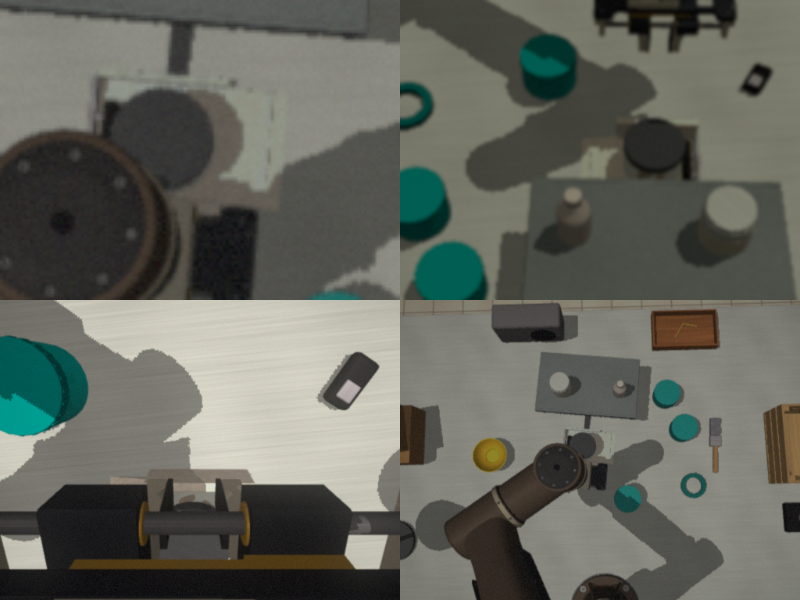

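The jar sits flat in the tray by the stop (top crop, jar at about (160,138), pad left of it at (112,130)). I'll check the contact gap with a fixed-radius arc fit while moving on.

```bash
python3 - <<'E'
from h import *
from scipy.optimize import least_squares
for tag,n in(('top','top'),('t18','top'),('scene','scene'),('s18','scene')):
    f=np.load(tag+'.npz');K,T=camT(n);d=f['d'];P=pts(d,K,T);L=(P[...,:2]-O)@np.c_[EX,EY]*1000;z=P[...,2];h=cv2.cvtColor(f['p'],cv2.COLOR_RGB2HSV)
    c0=np.array([-24,-221] if len(tag)>3 and tag in('top','scene') or tag=='top' else [-3,4]);zt=.068 if c0[1]<-100 else .072
    m=((d>0)&(z>.06)&(z<.085)&(h[...,1]<110)&(np.hypot(*(L-c0).transpose(2,0,1))<58)).astype(np.uint8)
    c=max(cv2.findContours(m,0,1)[0],key=cv2.contourArea)[:,0]
    B=np.array([tray(ray(u,v,K,T,zt))[:2] for u,v in c])
    if n=='scene': B=B[B[:,0]>c0[0]-100]
    r=least_squares(lambda q:np.hypot(*(B-q).T)-46.5-.0,c0+.1,loss='soft_l1',f_scale=.7);print(tag,r.x.round(2),'med res',np.median(abs(r.fun)).round(2),len(B))
E
```

```text
top [ -23.99 -221.67] med res 1.11 96
t18 [-4.81  2.93] med res 1.26 94
scene [ -17.53 -221.04] med res 0.97 79
s18 [3.03 2.99] med res 1.03 84
```

>>> {"fn": "move_arm", "kwargs": {
  "commands": [
    [[3,0,0,0],[4,0,0,0],[4,0,0,0],[2,0,0,0],[0,-0.5,0,0],[0,-0.8,0,0],[0,-0.7,0,0],[0,0,0,0]]
  ]
}}

```text
clock: 17.75
tool_pos: [0.4809, 0.0764, 0.031]
orientation: [-57.2, 89.8, 26.7]
force: [0.3, -0.3, -0.7]
opening: 0.0281
```

```bash
python3 - <<'E'
from h import *
o=get_obs();st(o)
E
```

```text
t 17.75 tool tray [-91.6   7.6  31. ] phi 89.97 F tray [ 0.3 -0.3 -0.7] open 0.028093897291943948
```

>>> {"fn": "move_arm", "kwargs": {
  "commands": [
    [[-4,0.5,0,0],[-4.5,0,0,0],[-4.5,0,0,0],[-4,0,0,0],[0,-4.5,1.4,0],[0,-4.5,1.4,0],[0,-4.5,1.4,0],[0,0,0,0]]
  ]
}}

```text
clock: 18.55
tool_pos: [0.6165, 0.1045, 0.1988]
orientation: [-122.5, 90.0, -38.5]
force: [-1.6, -0.9, -0.3]
opening: 0.0281
```

```bash
python3 - <<'E'
from h import *
o=get_obs();st(o);p,d,o=grab('wrist','w20');K,T=camT('wrist',o)
def px(x,y,z):
    w=np.r_[O+x/1000*EX+y/1000*EY,z/1000];c=T[:3,:3].T@(w-T[:3,3]);return K[0,2]+K[0,0]*c[0]/-c[2],K[1,2]-K[1,1]*c[1]/-c[2]
u,v=px(0,50,40);print(u,v);u,v=int(u),int(v)
a=p[max(0,v-60):v+60,max(0,u-80):u+80,::-1];cv2.imwrite('pics/w20c.png',cv2.resize(a,None,fx=5,fy=5,interpolation=cv2.INTER_CUBIC))
P=pts(d,K,T);L=(P[...,:2]-O)@np.c_[EX,EY]*1000;z=P[...,2]*1000
for n,m in(('pad top',(z>36)&(z<44)&(abs(L[...,0])<25)&(L[...,1]>40)&(L[...,1]<70)),('jar cap',(z>66)&(z<78)&(abs(L[...,0]+4)<6)&(L[...,1]<60))):
    print(n,m.sum(),np.percentile(L[m],[1,50,99],axis=0).round(1).tolist() if m.sum() else'')
for tag,n in(('w1','wrist'),('top','top')):
    f=np.load(tag+'.npz');K,T=camT(n,{'tool_pos':f['tp'],'orientation':f['to']});P=pts(f['d'],K,T);L=(P[...,:2]-O)@np.c_[EX,EY]*1000;z=P[...,2]*1000
    m=(z>12)&(z<44)&(abs(L[...,0])<25)&(L[...,1]>40)&(L[...,1]<70);print(tag,'pad y',m.sum(),np.percentile(L[m][:,1],[1,10,50,99]).round(1));k=m&(z<34);print(' face z<34',k.sum(),np.median(L[k][:,1]) if k.sum() else '')
E
```

```text
t 18.55 tool tray [ 40.3  49.9 198.8] phi 90.0 F tray [-1.5 -1.1 -0.3] open 0.028092422134791354
248.07856451965094 131.31607626647914
pad top 646 [[-24.2, 51.8], [-1.0, 57.5], [24.8, 63.4]]
jar cap 1499 [[-9.4, -39.6], [-4.0, 5.3], [1.9, 50.8]]
w1 pad y 633 [49.5 49.8 51.3 66.8]
 face z<34 228 50.058298386715364
top pad y 103 [49.1 49.5 55.2 69.3]
 face z<34 24 49.639357239021535
```

View pics/w20c.png

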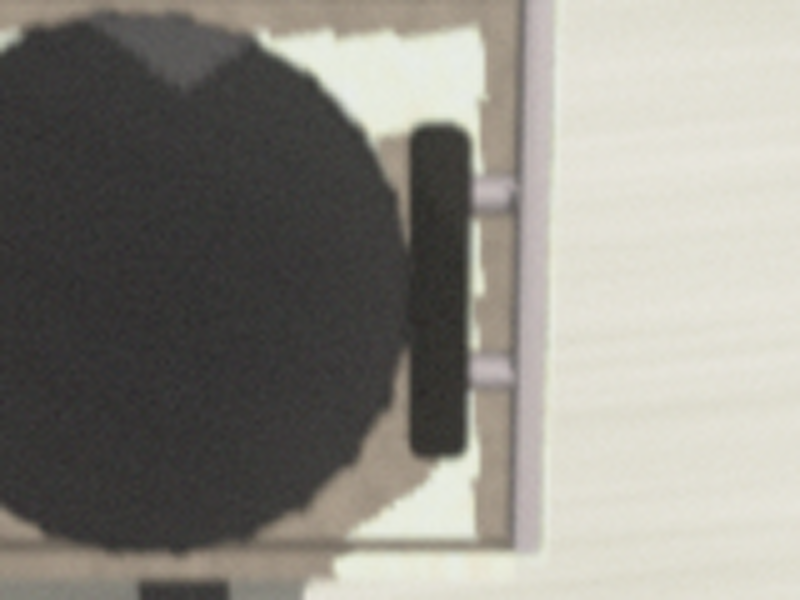

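The jar's edge (crop x≈408) meets the pad's face (x≈410), so it is touching. Back to the panel, then push the tray.

>>> {"fn": "move_arm", "kwargs": {
  "commands": [
    [[0,4.5,-1.4,0],[0,4.5,-1.4,0],[0,4.7,-1.4,0],[4,0,0,0],[4.5,0,0,0],[4.5,0,0,0],[3.8,0,0,0],[0,0,0,0]]
  ]
}}

```text
clock: 19.4
tool_pos: [0.4681, 0.0746, 0.0287]
orientation: [122.9, 89.6, -153.2]
force: [-0.7, -0.4, 1.0]
opening: 0.0277
```

>>> {"fn": "move_arm", "kwargs": {
  "commands": [
    [[0,-0.5,0,0],[0,-0.5,0,0],[0,-0.3,0,0],[0,-0.2,0,0],[0,-0.2,0,0],[0,-0.2,0,0]]
  ]
}}

```text
clock: 20.0
tool_pos: [0.4908, 0.0745, 0.032]
orientation: [-50.4, 90.0, 33.6]
force: [-0.0, -0.1, -0.9]
opening: 0.0279
```

```bash
python3 - <<'E'
from h import *
o=get_obs();st(o)
E
```

```text
t 20.0 tool tray [-81.5   6.8  32. ] phi 89.99 F tray [-0.  -0.1 -0.9] open 0.027912338902010576
```

>>> {"fn": "move_arm", "kwargs": {
  "commands": [
    [[0,-0.15,0,0],[0,-0.15,0,0],[0,-0.15,0,0],[0,-0.15,0,0],[0,-0.15,0,0],[0,-0.15,0,0],[0,-0.2,0,0],[0,-0.2,0,0]]
  ]
}}

```text
clock: 20.8
tool_pos: [0.5032, 0.0729, 0.0314]
orientation: [117.7, 90.0, -158.3]
force: [-3.4, 0.1, -0.5]
opening: 0.0282
```

>>> {"fn": "move_arm", "kwargs": {
  "commands": [
    [[0,-0.25,0,0],[0,-0.3,0,0],[0,-0.3,0,0],[0,-0.3,0,0],[0,-0.3,0,0],[0,-0.3,0,0],[0,-0.3,0,0],[0,-0.3,0,0]]
  ]
}}

```text
clock: 21.6
tool_pos: [0.5268, 0.0704, 0.0314]
orientation: [121.7, 90.0, -154.4]
force: [-4.8, -1.0, -1.7]
opening: 0.0278
```

```bash
python3 - <<'E'
from h import *
o=get_obs();st(o)
E
```

```text
t 21.6 tool tray [-45.2   6.6  31.4] phi 89.98 F tray [-4.6 -1.5 -1.7] open 0.02779376772217743
```

>>> {"fn": "move_arm", "kwargs": {
  "commands": [
    [[0,-0.3,0,0],[0,-0.3,0,0],[0,-0.3,0,0],[0,-0.3,0,0],[0,-0.3,0,0],[0,-0.3,0,0],[0,-0.3,0,0],[0,-0.3,0,0]]
  ]
}}

```text
clock: 22.4
tool_pos: [0.5509, 0.068, 0.0316]
orientation: [143.5, 90.0, -132.6]
force: [-4.2, -2.4, -2.0]
opening: 0.028
```

>>> {"fn": "move_arm", "kwargs": {
  "commands": [
    [[0,-0.3,0,0],[0,-0.3,0,0],[0,-0.3,0,0],[0,-0.3,0,0],[0,-0.3,0,0],[0,-0.25,0,0],[0,-0.25,0,0],[0,-0.2,0,0]]
  ]
}}

```text
clock: 23.2
tool_pos: [0.5728, 0.0658, 0.0316]
orientation: [-78.9, 90.0, 5.1]
force: [-4.2, -1.7, -0.3]
opening: 0.0281
```

```bash
python3 - <<'E'
from h import *
o=get_obs();st(o)
E
```

```text
t 23.2 tool tray [ 1.   6.8 31.6] phi 89.98 F tray [-4.  -2.2 -0.3] open 0.028136758671426735
```

Now about 16 mm from home; slow down.

>>> {"fn": "move_arm", "kwargs": {
  "commands": [
    [[0,-0.2,0,0],[0,-0.2,0,0],[0,-0.15,0,0],[0,-0.15,0,0],[0,-0.15,0,0],[0,-0.1,0,0],[0,-0.1,0,0],[0,-0.1,0,0]]
  ]
}}

```text
clock: 24.0
tool_pos: [0.5841, 0.0646, 0.0316]
orientation: [-70.8, 90.0, 13.2]
force: [-3.9, -1.0, 0.1]
opening: 0.0279
```

>>> {"fn": "move_arm", "kwargs": {
  "commands": [
    [[0,-0.07,0,0],[0,-0.07,0,0],[0,-0.07,0,0]]
  ]
}}

```text
clock: 24.3
tool_pos: [0.5862, 0.0644, 0.0316]
orientation: [-65.6, 90.0, 18.4]
force: [-3.3, -1.3, -0.4]
opening: 0.0282
```

>>> {"fn": "move_arm", "kwargs": {
  "commands": [
    [[0,-0.06,0,0],[0,-0.06,0,0]]
  ]
}}

```text
clock: 24.5
tool_pos: [0.5874, 0.0642, 0.0316]
orientation: [-72.9, 90.0, 11.1]
force: [-3.8, -1.5, -0.1]
opening: 0.0283
```

>>> {"fn": "move_arm", "kwargs": {
  "commands": [
    [[0,-0.06,0,0],[0,-0.06,0,0]]
  ]
}}

```text
clock: 24.7
tool_pos: [0.5885, 0.0641, 0.0316]
orientation: [-55.3, 90.0, 28.7]
force: [-3.5, -2.0, 0.5]
opening: 0.0279
```

>>> {"fn": "move_arm", "kwargs": {
  "commands": [
    [[0,-0.06,0,0],[0,-0.06,0,0]]
  ]
}}

```text
clock: 24.9
tool_pos: [0.5893, 0.064, 0.0316]
orientation: [98.0, 90.0, -178.0]
force: [-7.3, -0.4, 3.7]
opening: 0.0276
```

>>> {"fn": "move_arm", "kwargs": {
  "commands": [
    [[0,-0.05,0,0],[0,0,0,0]]
  ]
}}

```text
clock: 25.1
tool_pos: [0.5893, 0.064, 0.0316]
orientation: [100.8, 89.9, -175.3]
force: [-7.5, 0.3, 3.5]
opening: 0.0283
```

>>> {"fn": "move_arm", "kwargs": {
  "commands": [
    [[0,-0.05,0,0],[0,-0.05,0,0],[0,0,0,0]]
  ]
}}

```text
clock: 25.4
tool_pos: [0.5894, 0.064, 0.0316]
orientation: [98.7, 89.8, -177.4]
force: [-11.1, 2.2, 6.9]
opening: 0.0281
```

>>> {"fn": "move_arm", "kwargs": {
  "commands": [
    [[0,0.1,0,0],[0,0.2,0,0],[0,0.4,0,0],[0,1,0,0],[0,3,0,0],[0,4,0,0],[0,4,0,0],[0,1,0,0]]
  ]
}}

```text
clock: 26.2
tool_pos: [0.4509, 0.0775, 0.0315]
orientation: [91.8, 89.9, 175.8]
force: [0.2, 0.6, 0.3]
opening: 0.0281
```

>>> {"fn": "move_arm", "kwargs": {
  "commands": [
    [[-4,0,0,0],[-5,0,0,0],[-5,0,0,0],[-4,0,0,0],[0,0,0,0]]
  ]
}}

```text
clock: 26.7
tool_pos: [0.4582, 0.0797, 0.218]
orientation: [-58.9, 89.3, 25.2]
force: [0.0, -0.6, -0.9]
opening: 0.0279
```

```bash
python3 - <<'E'
from h import *
o=get_obs();st(o);im=[grab(n,n[0]+'21')[0] for n in('scene','top','wrist')]
cv2.imwrite('pics/v21.png',np.vstack([np.hstack([cv2.resize(im[1][110:230,170:330,::-1],(400,300)),cv2.resize(im[0][100:280,130:370,::-1],(400,300))]),np.hstack([cv2.resize(im[2][:,:,::-1],(400,300)),cv2.resize(im[1][:,:,::-1],(400,300))])]))
f=np.load('t21.npz');
for tag,n in(('t21','top'),('s21','scene')):
    f=np.load(tag+'.npz');K,T=camT(n);P=pts(f['d'],K,T);L=(P[...,:2]-O)@np.c_[EX,EY]*1000;z=P[...,2]*1000
    m=(z>42)&(z<52)&(L[...,0]<60)&(L[...,0]>0)&(abs(L[...,1]-10)<80);print(tag,'panel',m.sum(),np.percentile(L[m],[2,50,98],axis=0).round(1).tolist() if m.any() else '')
    m=(z>64)&(z<78)&(L[...,0]<110)&(L[...,0]>20)&(abs(L[...,1])<70);print(' jar',m.sum(),np.percentile(L[m],[1,50,99],axis=0).round(1).tolist() if m.any() else '',np.median(z[m]) if m.any() else '')
E
```

```text
t 26.7 tool tray [-114.5    8.6  218. ] phi 89.91 F tray [ 0.1 -0.5 -0.9] open 0.027920632244841707
t21 panel 195 [[27.8, -50.2], [33.8, 9.1], [47.2, 70.9]]
 jar 582 [[46.8, -42.0], [77.8, 2.0], [101.4, 47.6]] 71.5516727586013
s21 panel 95 [[31.0, -53.1], [36.8, 7.0], [43.7, 72.4]]
 jar 67 [[48.9, -25.7], [57.5, 1.8], [63.6, 31.9]] 70.00891121749464
```

View pics/v21.png

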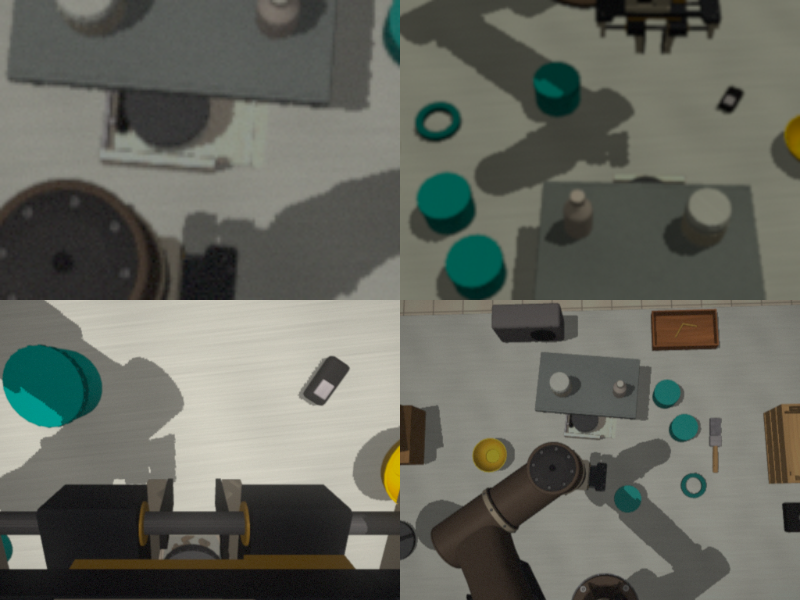

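```bash
python3 - <<'E'
from h import *
from scipy.optimize import least_squares
K,T=camT('top');f=np.load('t21.npz');P=pts(f['d'],K,T);L=(P[...,:2]-O)@np.c_[EX,EY]*1000;z=P[...,2]
c0=np.array([90.2,3]);m=((z>.06)&(z<.085)&(np.hypot(*(L-c0).transpose(2,0,1))<58)).astype(np.uint8)
c=max(cv2.findContours(m,0,1)[0],key=cv2.contourArea)[:,0];B=np.array([tray(ray(u,v,K,T,.072))[:2] for u,v in c]);B=B[B[:,0]<86]
r=least_squares(lambda q:np.hypot(*(B-q).T)-46.5,c0,loss='soft_l1',f_scale=.7);print(r.x,'rel tray',r.x-[95.3,0],np.median(abs(r.fun)),len(B))
print(close_job())
E
```

```text
[91.86617719  2.54598754] rel tray [-3.43382281  2.54598754] 0.6405846969019393 45
the job is handed in; nothing more can be done
None
```

I finished the job and handed it in at about 27 s: the jar is in the tray against the rubber stop, and the tray is fully shut.

- **Jar into the tray:** I cradled it between two fingers and slid it up the ramp and over the lip. I yawed the gripper 14° and spread the fingers only 28 mm, because its body would otherwise have hit the raised shelf. The jar tilted by up to about 5° on the way and now sits flat. Push forces stayed at about 6 N or less.
- **Pressing on the stop:** the force rose with almost no movement, and I held it at about 10.5 N for roughly 0.8 s. A wrist-camera view from above then showed the jar's edge meeting the pad.
- **Shutting the tray:** it slid at about 4–5 N until it stopped moving and the force rose to 11 N. The panel's outer face is now 66 mm outside the shelf's front lip, which is the fully home distance. The gripper was withdrawn and touches nothing.
- **Jar position afterwards:** about 3 mm off the tray's middle in x and 2.5 mm in y, the same as before the push within 1.5 mm.

**One disagreement:** the overhead fits put the jar 1–2 mm short of the pad, which is about their accuracy. The forces and the close wrist view both showed contact. I could not repeat the close view once the shelf covered that spot.

All forces are readings taken at the end of each move, so brief peaks in between were not seen. The bystanders look unmoved in the last pictures, but I did not measure them.

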